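# Slide the model building home along its street

## Task

On the town model, push the loose white card building down the street between the two freshly glued wooden strips until its front end rests squarely against the wall at the far end of the street; it stands in front of the street, usually askew, so nudge it into line with your fingertips as needed. The glue is wet: neither the building nor the robot may touch either strip at any time. Only push the building along the board, never lift or tip it, leave the small tower, the glue bottle and the tape roll where they are, and finish with the hand clear.

Things in the scene. Friction and masses are not known exactly. Their poses are not given: they have to be found in the camera images.
- board: Fixed plywood base of the town model, 460 x 300 x 6 mm, on the table. Origin: centre of its underside; z up; x runs along the street in the direction of the push, y to the left of that. The street, 116 mm wide between the strips, is centred on y = 0. The board from x = -230 to 0 mm is empty but for the building. Low paper houses (under 50 mm) are fixed outside the strips (|y| 80 to 145 mm).
- mouth (a point): Middle of the street's open mouth, on the board's top: x = 0, y = 0, z = 6 mm in the board's frame; axes as the board's. The strips begin here.
- street_end (a point): Foot of the rigid wooden end wall, middle of its near face: x = 190, y = 0, z = 6 mm in the board's frame; axes as the board's. The wall is 124 mm wide and 30 mm tall.
- rail_left: Wooden strip fixed along the +y side of the street, 190 long, 8 thick, 18 mm tall (its top is 24 mm above the table). Origin: centre of its underside, at x = 95, y = +62, z = 6 mm in the board's frame; inner face at y = +58 mm. Must not be touched.
- rail_right: The same strip on the -y side: origin at x = 95, y = -62, z = 6 mm in the board's frame; inner face at y = -58 mm. Must not be touched.
- building: Loose white card building with dark windows: a plain box 110 long (its x), 90 wide (its y), 60 mm tall, plus 4 mm rooflights; about 0.3 kg, slides under a few newtons. Origin: centre of its underside, on the board's top. Its x points down the street when straight; it starts in front of the mouth, shifted sideways and turned by up to 17 degrees. Home, its origin is at x = 135 mm in the board's frame.
- tower: Loose wooden block 32 x 32 x 55 mm tall standing on the board outside the right strip, about x = 60, y = -112 mm in the board's frame. Origin: centre of underside. Leave alone.
- glue: Loose white glue bottle, 42 mm diameter, 110 mm tall, on the table beyond the board's -y edge. Origin: centre of underside. Leave alone.
- tape: Loose roll of tape lying flat, 90 mm diameter, 24 mm tall, on the table beyond the board's +x end. Origin: centre of underside. Leave alone.
Mind the look-alikes: they are no part of the job. What is shaped like the building but green or red is not meant.

How it is judged (in metres and radians):
On the way:
1. the building's nose is in the street, the building standing on the board between the strips (x of building in the frame of board between -0.045 and 0.1 m and y of building in the frame of board between -0.013 and 0.013 m and height (world z) of building below 0.01 m), for 0.1 s.
At the end, for the whole second after the job is handed in: The building stands flat on the board in the street between the strips, its front end within 6 mm of the end wall, turned less than 0.08 rad (4.5 degrees) from the street, at rest (x of building in the frame of board between 0.129 and 0.139 m and y of building in the frame of board between -0.013 and 0.013 m and angle between the x axis of building and the x axis of board, either way round below 0.08 rad and height (world z) of building below 0.01 m and angle between building's own z axis and vertical below 0.05 rad and linear speed of building below 0.01 m/s); the robot touches nothing.
It fails at once if the building or the robot touches the left strip (contact force between rail_left and anything else above 0.3 N).
It fails at once if the building or the robot touches the right strip (contact force between rail_right and anything else above 0.3 N).
It fails at once if the building is lifted (its underside more than 10 mm above the board) or tipped by more than 0.2 rad (height (world z) of building above 0.016 m or angle between building's own z axis and vertical above 0.2 rad).
It fails at once if the tower, the glue bottle or the tape roll is moved more than 15 mm (distance of any of tower, glue, tape from where it was at the start of the episode above 0.015 m).
It also fails if it takes over 72 s, if anything falls off the work surface, if the arm or the gripper's body presses on something with over 40 N, if the wrist force passes 120 N, or if a joint passes its speed limit or range.

## Robot

A 7-joint arm with a two-finger parallel gripper is mounted at the origin on the work surface. World frame = base frame: x ahead of the robot, y to its left, z up, the work surface at z = 0. Lengths are in m, angles in degrees, forces in N, time in s.
With the tool pointing down it reaches from about 0.425 to 0.875 m from the base axis. Payload 4.7 kg.
Tool frame: the origin (TCP) lies between the finger pads; the fingertips stand 25 mm ahead of it and the grasp point (between the pads) lies 6 mm ahead of it (env.tip_reach is the distance from the TCP to the fingertips, in m); z points along the fingers, y is the direction in which the jaws open and shut (so a half turn about z gives the same grasp; the last joint's range is limited). The gripper opens to 87 mm and grips with 3 to 60 N. Pads are 19 mm wide; open, the fingers measure 117 mm over their backs; the gripper's body (75 mm by 190 mm) begins 51 mm behind the grasp point.
Start: joints at [77.584, 18.392, -4.016, 83.108, 1.295, 78.541, -3.26], TCP at [0.149, -0.633, 0.248] pointing down, gripper open.
Joint ranges: [-163.93, 163.93], [-17.29, 119.83], [-79.2, 71.16], [3.27, 140.29], [-89.18, 269.18], [5.43, 117.66], [-154.24, 154.24]. Speed limits (degrees/s): [147.25, 147.25, 180, 180, 180, 180, 180].

## Interface

Orientations are given as [roll, pitch, yaw] about the fixed x, y, z axes, in that order (R = Rz(yaw) Ry(pitch) Rx(roll)).
In Python, from cell import env, viewer, job gives the robot as it stands.
- The arm moves only by the tool move_arm, never from a script. Its argument "steps" is a list of rows, each a list of 7 numbers: the finger opening in cm, from 0 to 8.7, then the shift along the tool's x, y, z in cm, then the turn, a rotation vector about the tool's x, y, z in rad. In form: [[fingers, tx, ty, tz, wx, wy, wz], ...]. A call has 1 to 5 rows; each row shifts and turns the commanded pose from where the row before left it, along the tool's axes as they then stand; what a row does not reach is not made up. A row lasts 1/12 s, in which the tool goes at most 41.7 mm and 7.16 degrees, less where a joint would pass 70% of its speed; a pose out of reach is approached as far as the arm can. A call is refused whole if a number of a shift passes 4.17 or a number of a turn 0.125, either way. A call with a gripper value outside its range is refused whole. The fingers move at their own pace and stop on an object; "force" is the grip in N (left out, the last holds). Time passes only in rows, so rows that do not move let the fingers close. It gives the time, the measured TCP pose, the force and the opening at its end, in the units of the state.
- env.get_obs(): the state, without advancing time (a new reading comes with each control period).
- viewer.read_camera(name): name is "scene" or "top" or "wrist"; returns a dict with "img" (480x640x3 uint8, red, green, blue), "vfov" (degrees; the focal length in pixels is half the picture's height over the tangent of half this angle, whatever the lens; pixels are square), "cx", "cy" (the principal point, pixels), "extrinsics" (4x4, takes a point from world to camera coordinates); the wrist camera has in their place "mount" (4x4, takes a point from camera to tool coordinates, whose origin is the TCP and whose axes are the flange's). Camera axes: x right, y down, z forward; pixel columns grow to the right and rows downward; lengths in m; the calibration is good to about 2 mm. The wrist camera is an equidistant fisheye: a pixel r from the principal point sees the ray r / f radians off the axis. A picture is of the moment at which its call begins: read the wrist's pose just before it. There is no depth.
- job.sign_off(): hands the job in, once; it reports no verdict.
The state is a dict: "time_s": time; "qpos": joint angles; "joint_velocities": joint speeds; "effort": joint torques, N m; "tool_pos": TCP position; "tool_rot": TCP orientation; "force": force on the tool from outside, world axes, zero at the start; "wrist_torque": the same for the moment, N m; "grip_width": finger opening in m.
Only numpy, scipy, OpenCV 4.12 (cv2) and the standard library are available. Lean on these libraries where they do the work, as an engineer would, in place of code of your own. Each camera call takes 0.05 s, during which the arm holds its last target.

## Working session

There is one attempt and no reset: what is moved stays moved. The work goes in short steps, Python scripts to look and compute and a tool call to move; the robot and the scene stay as the last step left them, time stands still between calls to the robot, and variables do not carry over. Pictures are saved under pics/ and viewed, and the job is handed in when it is done.

Besides the shell and the picture viewer there is one more tool, called after "Call:" as a command line: name --pt "numbers of a row" for each row, then --argument value for the rest. move_arm: Moves the arm, as the interface text tells. Its arguments: {"type":"object","properties":{"steps":{"type":"array"},"force":{"type":"number"}},"required":["steps"]}

```bash
ls; mkdir -p pics; python3 - <<'E'
from cell import env, viewer, job
import cv2
o=env.get_obs(); print(o['time_s'],o['tool_pos'],o['tool_rot'],o['grip_width'],env.tip_reach)
for n in ("scene","top","wrist"):
    c=viewer.read_camera(n); cv2.imwrite(f"pics/{n}0.png",c["img"][:,:,::-1])
    print(n,{k:v for k,v in c.items() if k!="img"})
E
```

```text
pics
0.0 [ 0.1484939  -0.63227999  0.24645683] [-1.79889243e+02  7.59635678e-03  1.32239060e+01] 0.08651793162430331 0.025
scene {'vfov': 52.1010270416087, 'cx': 310.42075293565864, 'cy': 241.08603388107468, 'extrinsics': array([[-0.78355757,  0.6212308 , -0.01047984,  0.51745833],
       [ 0.37457441,  0.45885856, -0.80569401, -0.20401493],
       [-0.49571317, -0.63523312, -0.59223926,  1.21936669],
       [ 0.        ,  0.        ,  0.        ,  1.        ]])}
top {'vfov': 48.47117515563759, 'cx': 318.32593850132025, 'cy': 228.94090715276886, 'extrinsics': array([[ 7.54349750e-04, -9.99977323e-01, -6.69204486e-03,
         4.05209796e-03],
       [-9.85545388e-01,  3.90269898e-04, -1.69411143e-01,
         6.31420381e-01],
       [ 1.69409913e-01,  6.72310920e-03, -9.85522745e-01,
         1.08274142e+00],
       [ 0.00000000e+00,  0.00000000e+00,  0.00000000e+00,
         1.00000000e+00]])}
wrist {'vfov': 65.70646984690485, 'cx': 321.2323561877674, 'cy': 234.88329083628543, 'mount': array([[-8.21756465e-04, -9.68177887e-01, -2.50261671e-01,
         6.78905317e-02],
       [ 9.99999575e-01, -9.00153108e-04,  1.98800790e-04,
        -1.69572849e-03],
       [-4.17748349e-04, -2.50261401e-01,  9.68178215e-01,
        -1.37238390e-01],
       [ 0.00000000e+00,  0.00000000e+00,  0.00000000e+00,
         1.00000000e+00]])}
```

View pics/top0.png

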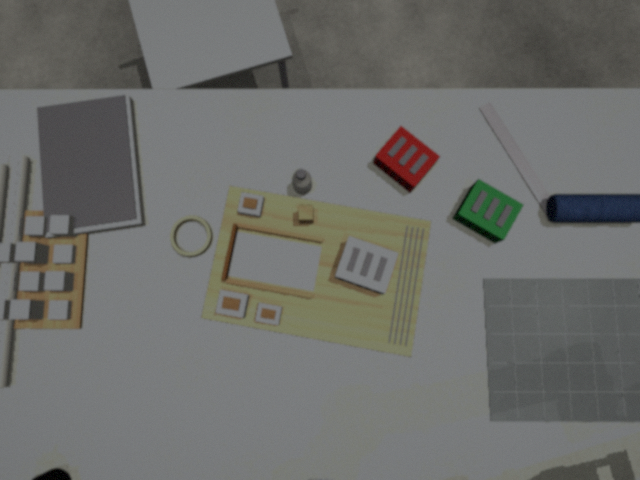

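View pics/scene0.png

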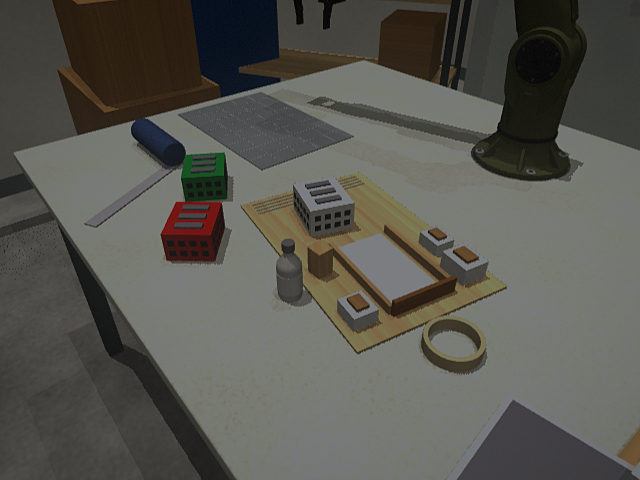

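View pics/wrist0.png

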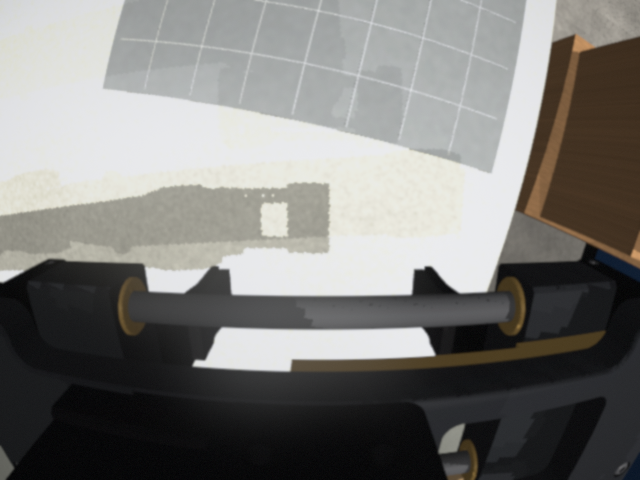

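The top view shows the white building at (366,265), on the board in front of the street mouth (about x≈320). The look-alikes are red at (407,158) and green at (488,210). I choose the white one and check it in a close crop while measuring.

```bash
cat > h.py <<'E'
import numpy as np, cv2
from cell import env, viewer, job
def f(c): return 240/np.tan(np.radians(c['vfov'])/2)
def ray(c,uv,z):
    uv=np.atleast_2d(np.asarray(uv,float)); E=c['extrinsics']; R=E[:3,:3]; t=E[:3,3]; C=-R.T@t
    d=np.c_[(uv-[c['cx'],c['cy']])/f(c),np.ones(len(uv))]@R
    return C+d*((z-C[2])/d[:,2])[:,None]
def proj(c,P):
    P=np.atleast_2d(P); q=P@c['extrinsics'][:3,:3].T+c['extrinsics'][:3,3]
    return q[:,:2]/q[:,2:]*f(c)+[c['cx'],c['cy']]
E
python3 - <<'E'
from h import *
c=viewer.read_camera("top"); im=c['img'][:,:,::-1]
crop=im[170:370,190:450]; cv2.imwrite("pics/crop1.png",cv2.resize(np.clip(crop.astype(float)*1.3,0,255).astype(np.uint8),None,fx=3,fy=3,interpolation=cv2.INTER_CUBIC))
hsv=cv2.cvtColor(np.ascontiguousarray(im),cv2.COLOR_BGR2HSV)
for p in [(366,285),(400,340),(366,265),(360,240),(270,260),(290,232),(225,340),(500,300)]: print(p,hsv[p[1],p[0]])
E
```

```text
(366, 285) [105   4 119]
(400, 340) [ 28  32 104]
(366, 265) [135   5  93]
(360, 240) [ 34  15 120]
(270, 260) [ 98   8 127]
(290, 232) [ 22  89 123]
(225, 340) [105   8 126]
(500, 300) [100   8  97]
```

View pics/crop1.png

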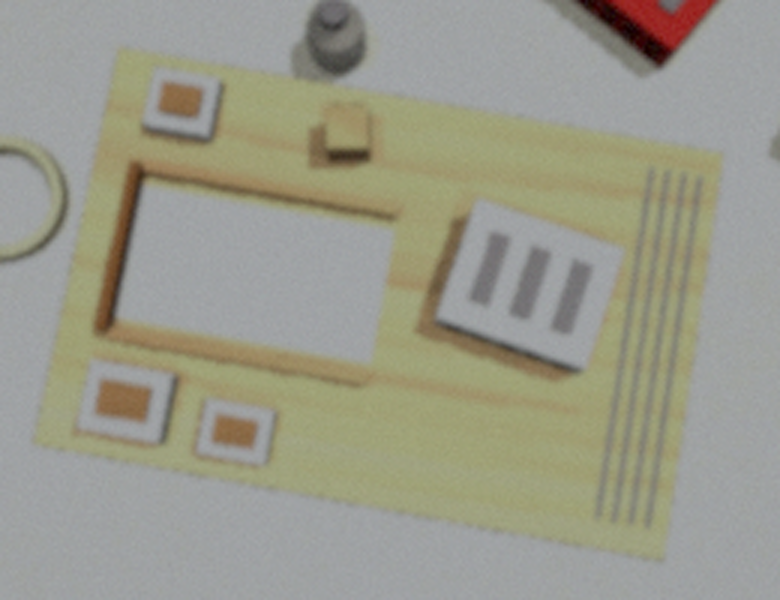

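The crop confirms it: white card with dark windows and three rooflights, in front of the mouth and skewed about 10° from the board. Next I measure the board and roof.

```bash
cat >> h.py <<'E'
BL=np.array([[.23,.15],[-.23,.15],[-.23,-.15],[.23,-.15]])
def rigid(A,B):
    a=A-A.mean(0); b=B-B.mean(0); th=np.arctan2((a[:,0]*b[:,1]-a[:,1]*b[:,0]).sum(),(a*b).sum())
    R=np.array([[np.cos(th),-np.sin(th)],[np.sin(th),np.cos(th)]]); return th,B.mean(0)-R@A.mean(0)
def boardmask(im):
    h=cv2.cvtColor(np.ascontiguousarray(im),cv2.COLOR_RGB2HSV)
    return h
def quad(cnt):
    # lines fitted to the four sides of the min rectangle
    hull=cv2.convexHull(cnt); pts=cnt[:,0,:].astype(float); r=cv2.boxPoints(cv2.minAreaRect(hull)); L=[]
    for i in range(4):
        a,b=r[i],r[(i+1)%4]; d=(b-a)/np.linalg.norm(b-a); n=np.array([-d[1],d[0]])
        s=(pts-a)@d; e=abs((pts-a)@n); l=np.linalg.norm(b-a)
        k=(s>.1*l)&(s<.9*l)&(e<max(4,.08*l))
        v=cv2.fitLine(pts[k].astype(np.float32),cv2.DIST_HUBER,0,.01,.01).ravel(); L.append(v)
    out=[]
    for i in range(4):
        p,q=L[i-1],L[i]; t=np.linalg.solve(np.c_[p[:2],-q[:2]],q[2:]-p[2:]); out.append(p[2:]+t[0]*p[:2])
    return np.array(out)
E
python3 - <<'E'
from h import *
c=viewer.read_camera("top"); im=c['img']
h=boardmask(im); 
m=((h[:,:,0]>10)&(h[:,:,0]<45)&(h[:,:,1]>22)).astype(np.uint8)*255
m=cv2.morphologyEx(m,cv2.MORPH_OPEN,np.ones((3,3)))
cs=cv2.findContours(m,cv2.RETR_EXTERNAL,cv2.CHAIN_APPROX_NONE)[0]
b=max(cs,key=cv2.contourArea); q=quad(b); print('board px',q.round(1))
W=ray(c,q,.006)[:,:2]; print(W.round(4),np.linalg.norm(W-np.roll(W,1,0),axis=1))
# order: board +x is world +y-ish
cen=W.mean(0)
best=None
for k in range(4):
  for s in (1,-1):
    Wk=np.roll(W[::s],k,0); th,t=rigid(BL,Wk); R=np.array([[np.cos(th),-np.sin(th)],[np.sin(th),np.cos(th)]])
    e=np.abs(BL@R.T+t-Wk).max()
    if e<.02 and np.sin(th)>0: print('board',np.degrees(th),t,e); best=(th,t)
th,t=best; np.save('board.npy',[th,*t])
# roof
fm=np.zeros(m.shape,np.uint8); cv2.fillPoly(fm,[q.astype(int).reshape(-1,1,2)],255)
w=((h[:,:,1]<22)&(h[:,:,2]>108)&(fm>0)).astype(np.uint8)*255
cv2.imwrite('pics/m.png',np.hstack([m,w])[150:400])
cs=cv2.findContours(cv2.morphologyEx(w,cv2.MORPH_OPEN,np.ones((3,3))),cv2.RETR_EXTERNAL,cv2.CHAIN_APPROX_NONE)[0]
for x in cs:
  if cv2.contourArea(x)>600:
    qq=quad(x); P=ray(c,qq,.066)[:,:2]; print(cv2.contourArea(x),qq.round(1).tolist(),P.round(4).tolist(),np.linalg.norm(P-np.roll(P,1,0),axis=1).round(4))
E
```

```text
board px [[200.9 317.4]
 [229.4 185.3]
 [430.6 220.9]
 [410.4 356. ]]
[[ 0.4455  0.2586]
 [ 0.7398  0.2054]
 [ 0.6578 -0.2454]
 [ 0.3645 -0.1922]] [0.4580668  0.29904204 0.45825157 0.29804525]
board 79.74560197342404 [0.55189046 0.00659189] 0.0011587333529559096
2097.5 [[335.6000061035156, 274.70001220703125], [349.1000061035156, 236.3000030517578], [397.3999938964844, 252.89999389648438], [384.3999938964844, 291.79998779296875]] [[0.5328, -0.032], [0.6136, -0.0606], [0.5784, -0.1612], [0.4975, -0.1325]] [0.1065 0.0858 0.1066 0.0858]
3685.0 [[229.10000610351562, 274.8999938964844], [238.10000610351562, 232.10000610351562], [320.3999938964844, 246.6999969482422], [312.70001220703125, 290.0]] [[0.5325, 0.1896], [0.6227, 0.1733], [0.5915, -0.0003], [0.5012, 0.0156]] [0.1768 0.0916 0.1764 0.0917]
```

View pics/m.png

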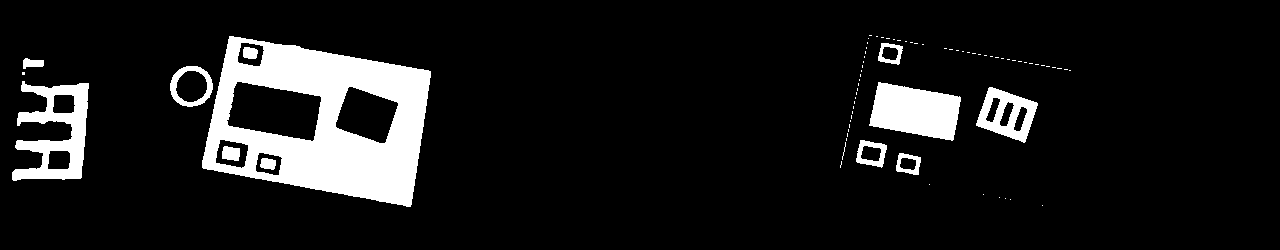

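Board: yaw 79.75°, origin (0.552, 0.007). Building in the board frame: about x = −101, y = −22 mm, yaw −9°. My plan is to push the −y long side flush with two spread fingertips until y = 0 and yaw = 0. Then I push from behind with two fingertips.

```bash
cat >> h.py <<'E'
from scipy.spatial.transform import Rotation as Ro
def bd():
    th,x,y=np.load('board.npy'); return th,np.array([[np.cos(th),-np.sin(th)],[np.sin(th),np.cos(th)]]),np.array([x,y])
def state():
    o=env.get_obs(); th,R,t=bd(); p=(np.array(o['tool_pos'][:2])-t)@R
    yaw=o['tool_rot'][2]-np.degrees(th)
    print('t %.2f board xy mm %s z %.1f yaw_rel %.2f rot %s F_board %s Fz %.1f w %.1f'%(o['time_s'],(p*1e3).round(1),o['tool_pos'][2]*1e3,yaw,np.round(o['tool_rot'],2),(np.array(o['force'][:2])@R).round(2),o['force'][2],o['grip_width']*1e3)); return o
def goto(x,y,z,yawrel):
    o=state(); th,R,t=bd(); P=np.r_[R@np.array([x,y])/1e3+t,z/1e3]
    T=Ro.from_euler('xyz',o['tool_rot'],degrees=True)
    d=T.inv().apply(P-o['tool_pos'])*100
    tgt=Ro.from_euler('xyz',[180,0,np.degrees(th)+yawrel],degrees=True)
    print('cm in tool',d.round(2),'turn rad',(T.inv()*tgt).as_rotvec().round(3),'world',P.round(4),'q',np.round(o['qpos'],1))
def bld(c,plot=None):
    im=c['img']; h=boardmask(im); th,R,t=bd()
    q=proj(c,np.c_[(BL@R.T+t),np.full(4,.006)]); fm=np.zeros(im.shape[:2],np.uint8); cv2.fillPoly(fm,[q.astype(int).reshape(-1,1,2)],255)
    w=((h[:,:,1]<22)&(h[:,:,2]>108)&(fm>0)).astype(np.uint8)*255
    cs=cv2.findContours(cv2.morphologyEx(w,cv2.MORPH_OPEN,np.ones((3,3))),cv2.RETR_EXTERNAL,cv2.CHAIN_APPROX_NONE)[0]
    for x in cs:
        if cv2.contourArea(x)>600:
            qq=quad(x); P=(ray(c,qq,.066)[:,:2]-t)@R*1e3; e=P[1]-P[0]; g=P[2]-P[1]; l=e if np.hypot(*e)>np.hypot(*g) else g
            print('blob',cv2.contourArea(x),'centre',P.mean(0).round(1),'yaw',((np.degrees(np.arctan2(l[1],l[0]))+90)%180-90).round(2),'size',np.hypot(*e).round(1),np.hypot(*g).round(1))
E
python3 - <<'E'
from h import *
goto(-103,-105,200,-90)
c=viewer.read_camera("top"); bld(c)
print('glue px/tower',[(ray(c,p,z)[0,:2]) for p,z in (((302,190),0.0),((306,213),.061))])
E
```

```text
t 0.25 board xy mm [-700.7  283. ] z 247.1 yaw_rel -66.52 rot [-179.95    0.     13.23] F_board [-0.07 -0.22] Fz -0.6 w 87.1
cm in tool [ 59.41 -39.36   4.74] turn rad [-0.001  0.     0.41 ] world [ 0.6369 -0.1135  0.2   ] q [77.6 18.4 -4.  83.1  1.3 78.5 -3.3]
blob 2108.5 centre [-100.7  -22. ] yaw -8.96 size 85.9 107.1
blob 3695.0 centre [88.3  5.7] yaw -0.04 size 91.9 176.6
glue px/tower [array([0.73012968, 0.04155615]), array([0.66465494, 0.03039658])]
```

Call:
move_arm --pt "6 2.0 -1.3 0 0 0 0" --pt "6 3.3 -2.19 0 0 0 0" --pt "6 3.3 -2.19 0 0 0 0" --pt "6 3.3 -2.19 0 0 0 0" --pt "6 3.3 -2.19 0 0 0 0"

```text
time_s: 0.72
tool_pos: [0.2745, -0.4986, 0.2476]
tool_rot: [180.0, 0.0, 13.2]
force: [1.4, -0.2, 0.3]
grip_width: 0.0642
```

Call:
move_arm --pt "6 3.3 -2.19 0 0 0 0" --pt "6 3.3 -2.19 0 0 0 0" --pt "6 3.3 -2.19 0 0 0 0" --pt "6 3.3 -2.19 0 0 0 0" --pt "6 3.3 -2.19 0 0 0 0"

```text
time_s: 1.13
tool_pos: [0.4102, -0.3541, 0.2478]
tool_rot: [180.0, -0.0, 13.2]
force: [1.0, -0.5, -0.6]
grip_width: 0.06
```

Call:
move_arm --pt "6 3.3 -2.19 0 0 0 0" --pt "6 3.3 -2.19 0 0 0 0" --pt "6 3.3 -2.19 0 0 0 0" --pt "6 3.3 -2.19 0 0 0 0" --pt "6 3.3 -2.19 0 0 0 0"

```text
time_s: 1.55
tool_pos: [0.5458, -0.2099, 0.2478]
tool_rot: [180.0, -0.0, 13.2]
force: [0.9, -0.5, 0.3]
grip_width: 0.0597
```

```bash
python3 -c "
from h import *
goto(-103,-105,200,-90)"
```

```text
t 1.55 board xy mm [-214.1  -32.5] z 247.8 yaw_rel -66.54 rot [ 1.7996e+02 -2.0000e-02  1.3210e+01] F_board [-0.31 -0.96] Fz 0.3 w 59.7
cm in tool [11.07 -7.31  4.78] turn rad [ 0.001 -0.     0.41 ] world [ 0.6369 -0.1135  0.2   ] q [ 41.9  12.2 -27.1  92.    5.7  77.1 -62.7]
```

Call:
move_arm --pt "6 3.3 -2.19 0 0 0 0" --pt "6 3.3 -2.19 0 0 0 0" --pt "6 2.5 -1.7 0 0 0 0.08" --pt "6 1.2 -0.8 0 0 0 0.1" --pt "6 0 0 0 0 0 0.1"

```text
time_s: 1.97
tool_pos: [0.6323, -0.1162, 0.247]
tool_rot: [-179.8, -0.0, -2.7]
force: [-0.6, 0.8, -0.1]
grip_width: 0.0603
```

Call:
move_arm --pt "6 0 0 0 0 0 0.1" --pt "6 0 0 0 0 0 0.03" --pt "6 0 0 0 0 0 0" --pt "6 0 0 0 0 0 0"

```text
time_s: 2.3
tool_pos: [0.6301, -0.1217, 0.2474]
tool_rot: [180.0, 0.0, -10.2]
force: [0.2, 0.8, -0.3]
grip_width: 0.0601
```

```bash
python3 -c "
from h import *
goto(-103,-105,60,-90)"
```

```text
t 2.30 board xy mm [-112.3  -99.8] z 247.4 yaw_rel -89.95 rot [ 1.7999e+02  1.0000e-02 -1.0200e+01] F_board [ 0.86 -0.08] Fz -0.3 w 60.1
cm in tool [ 0.53 -0.93 18.74] turn rad [0.    0.    0.001] world [ 0.6369 -0.1135  0.06  ] q [ 29.4  19.4 -26.7  83.7   8.7  79.  -97.8]
```

Call:
move_arm --pt "6 0.5 -0.9 2.0 0 0 0" --pt "6 0 0 4 0 0 0" --pt "6 0 0 4 0 0 0" --pt "6 0 0 4 0 0 0" --pt "6 0 0 3 0 0 0"

```text
time_s: 2.72
tool_pos: [0.635, -0.1138, 0.0742]
tool_rot: [180.0, 0.2, -10.2]
force: [0.0, -0.1, -0.4]
grip_width: 0.06
```

Call:
move_arm --pt "6 0 0 1.7 0 0 0" --pt "6 0 0 0 0 0 0" --pt "6 0 0 0 0 0 0"

```text
time_s: 2.97
tool_pos: [0.6361, -0.1138, 0.0599]
tool_rot: [-180.0, 0.1, -10.2]
force: [-0.7, 0.1, 0.5]
grip_width: 0.0601
```

```bash
python3 -c "
from h import *
goto(-103,-54.5,60,-90)
c=viewer.read_camera('top'); bld(c); cv2.imwrite('pics/top2.png',cv2.resize(c['img'][160:380,180:460,::-1],None,fx=2.5,fy=2.5))
"
```

```text
t 2.97 board xy mm [-103.4 -104.3] z 59.9 yaw_rel -89.99 rot [-1.7999e+02  1.0000e-01 -1.0240e+01] F_board [-0.02  0.68] Fz 0.5 w 60.1
cm in tool [-4.98 -0.05  0.  ] turn rad [-0.     0.002  0.   ] world [ 0.5872 -0.1045  0.06  ] q [  27.3   28.7  -25.    94.1   13.5   60.4 -102. ]
blob 605.5 centre [160.5 108.1] yaw 0.19 size 45.1 55.3
blob 821.0 centre [-93.5 -12. ] yaw -76.32 size 74.3 101.0
blob 3623.5 centre [90.2  5.8] yaw -0.44 size 92.3 173.7
```

View pics/top2.png

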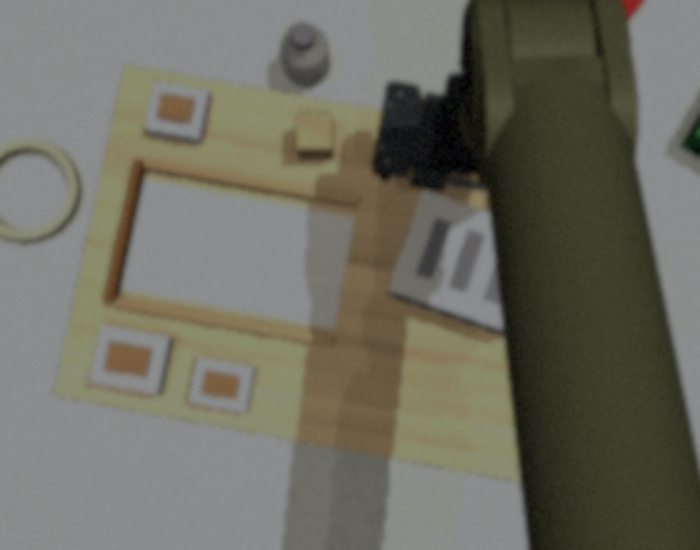

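The arm hides most of the building at (450,260) in the crop. The fingers stand just off its −y side. Pushing sideways gently.

Call:
move_arm --pt "6 -0.5 0 0 0 0 0" --pt "6 -0.5 0 0 0 0 0" --pt "6 -0.5 0 0 0 0 0" --pt "6 -0.4 0 0 0 0 0" --pt "6 -0.4 0 0 0 0 0"

```text
time_s: 3.43
tool_pos: [0.6139, -0.1097, 0.0614]
tool_rot: [180.0, -0.1, -10.3]
force: [0.8, 0.4, 1.0]
grip_width: 0.0597
```

Call:
move_arm --pt "6 -0.4 0 0 0 0 0" --pt "6 -0.4 0 0 0 0 0" --pt "6 -0.4 0 0 0 0 0" --pt "6 -0.3 0 0 0 0 0" --pt "6 -0.3 0 0 0 0 0"

```text
time_s: 3.85
tool_pos: [0.5963, -0.1063, 0.0607]
tool_rot: [-180.0, -0.0, -10.3]
force: [1.5, 0.6, 0.8]
grip_width: 0.0601
```

```bash
python3 -c "
from h import *
goto(-103,-54.5,60,-90)
c=viewer.read_camera('wrist'); cv2.imwrite('pics/w3.png',c['img'][:,:,::-1])
c=viewer.read_camera('scene'); cv2.imwrite('pics/s3.png',c['img'][100:400,180:580,::-1])
"
```

```text
t 3.85 board xy mm [-103.2  -63.8] z 60.7 yaw_rel -90.01 rot [-1.7999e+02 -3.0000e-02 -1.0270e+01] F_board [ 0.81 -1.38] Fz 0.8 w 60.1
cm in tool [-0.93 -0.02  0.07] turn rad [-0.    -0.001 -0.   ] world [ 0.5872 -0.1045  0.06  ] q [  28.9   24.2  -25.8  100.2   12.1   58.2 -101.7]
```

View pics/w3.png

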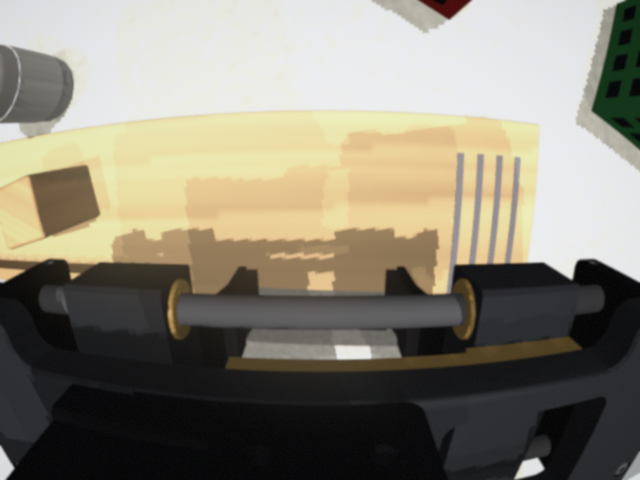

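View pics/s3.png

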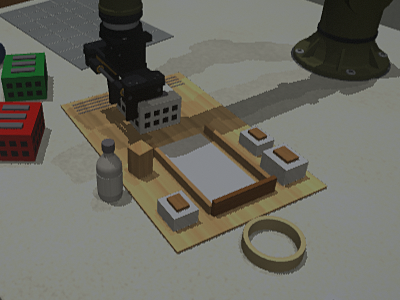

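The scene crop shows the fingers against the building's −y side at (140,105), and it is now nearly in line. Finishing the sideways push, then backing off to measure.

Call:
move_arm --pt "6 -0.3 0 0 0 0 0" --pt "6 -0.3 0 0 0 0 0" --pt "6 -0.2 0 0 0 0 0" --pt "6 0 0 0 0 0 0" --pt "6 0 0 0 0 0 0"

```text
time_s: 4.37
tool_pos: [0.5878, -0.1051, 0.0603]
tool_rot: [180.0, 0.1, -10.3]
force: [0.9, -0.1, 0.9]
grip_width: 0.0599
```

```bash
python3 -c "
from h import *
goto(-103,-54.5,60,-90)"
```

```text
t 4.37 board xy mm [-103.5  -55.2] z 60.3 yaw_rel -90.01 rot [ 1.7997e+02  7.0000e-02 -1.0260e+01] F_board [ 0.06 -0.87] Fz 0.9 w 59.9
cm in tool [-0.07 -0.05  0.03] turn rad [ 0.     0.001 -0.   ] world [ 0.5872 -0.1045  0.06  ] q [  29.2   23.4  -26.   101.4   11.9   57.9 -101.6]
```

Call:
move_arm --pt "6 1.5 0 0 0 0 0" --pt "6 3 0 0 0 0 0" --pt "6 1.5 0 -3 0 0 0" --pt "6 0 0 -4 0 0 0" --pt "6 0 0 -4 0 0 0"

```text
time_s: 4.78
tool_pos: [0.6467, -0.1156, 0.1697]
tool_rot: [-180.0, 0.3, -10.3]
force: [0.4, 0.5, 0.0]
grip_width: 0.0599
```

Call:
move_arm --pt "6 -2 3 -1 0 0 -0.12" --pt "6 -2 3 0 0 0 -0.12" --pt "6 -2 3 0 0 0 -0.12" --pt "6 -1 3 0 0 0 -0.12" --pt "6 0 2 0 0 0 -0.12"

```text
time_s: 5.2
tool_pos: [0.5804, -0.2573, 0.1805]
tool_rot: [179.9, 0.3, 24.1]
force: [-0.5, -0.0, -0.3]
grip_width: 0.0601
```

Call:
move_arm --pt "4 0 0 0 0 0 -0.12" --pt "4 0 0 0 0 0 -0.12" --pt "4 0 0 0 0 0 -0.12" --pt "4 0 0 0 0 0 -0.12" --pt "4 0 0 0 0 0 -0.12"

```text
time_s: 5.62
tool_pos: [0.5834, -0.252, 0.18]
tool_rot: [-179.9, 0.0, 58.8]
force: [-0.2, 0.5, -0.2]
grip_width: 0.0414
```

```bash
python3 -c "
from h import *
goto(-205,0,200,0)
c=viewer.read_camera('top'); bld(c); cv2.imwrite('pics/top4.png',cv2.resize(c['img'][160:380,180:460,::-1],None,fx=2.5,fy=2.5))"
```

```text
t 5.62 board xy mm [-248.9  -77.1] z 180.0 yaw_rel -20.93 rot [-1.7991e+02  3.0000e-02  5.8820e+01] F_board [0.47 0.29] Fz -0.2 w 41.4
cm in tool [ 1.34 -8.77 -1.98] turn rad [-0.002  0.    -0.365] world [ 0.5154 -0.1951  0.2   ] q [ 47.7  22.4 -34.1  89.3  12.9  72.4 -19.4]
blob 605.5 centre [160.4 108.1] yaw 0.19 size 45.3 55.2
blob 967.5 centre [-82.6  -0.4] yaw -89.99 size 89.9 63.1
blob 3717.5 centre [88.7  5.7] yaw 0.05 size 92.0 177.3
```

View pics/top4.png

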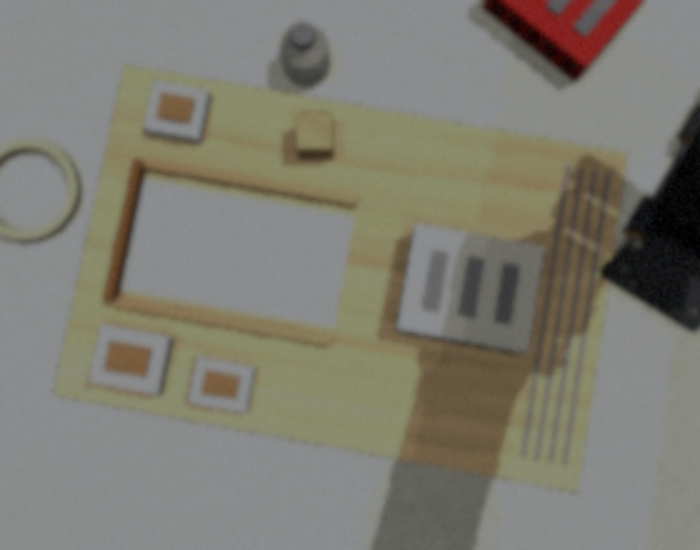

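The top crop shows the building at (470,287) straight with the street. Part of its roof is in the arm's shadow. Now to the start point behind it.

Call:
move_arm --pt "4 0.3 -2 0 0 0 -0.12" --pt "4 0.3 -3 0 0 0 -0.12" --pt "4 0.3 -3 0 0 0 -0.12" --pt "4 0 0 0 0 0 0" --pt "4 0 0 0 0 0 0"

```text
time_s: 6.08
tool_pos: [0.5134, -0.2115, 0.1804]
tool_rot: [-179.9, 0.1, 78.9]
force: [0.3, -0.6, 0.7]
grip_width: 0.0401
```

```bash
sed -i 's/\[:,:,2\]>108)&(fm/[:,:,2]>VT)\&(fm/; s/^import numpy/VT=108\nimport numpy/' h.py; python3 -c "
import h
from h import *
goto(-205,0,60,0)
h.VT=60
c=viewer.read_camera('top'); bld(c); cv2.imwrite('pics/top5.png',cv2.resize(c['img'][160:380,180:460,::-1],None,fx=2.5,fy=2.5))"
```

```text
t 6.08 board xy mm [-221.5   -1. ] z 180.4 yaw_rel -0.80 rot [-1.7993e+02  9.0000e-02  7.8940e+01] F_board [-0.52 -0.35] Fz 0.7 w 40.1
cm in tool [ 1.67 -0.11 12.04] turn rad [-0.001  0.002 -0.014] world [ 0.5154 -0.1951  0.06  ] q [ 54.3  12.9 -39.2 100.6   8.8  69.5   1.7]
blob 624.0 centre [159.4 107.9] yaw -0.72 size 45.7 57.4
blob 2121.5 centre [-105.6   -0.4] yaw -0.23 size 88.0 105.7
blob 3751.0 centre [89.7  5.7] yaw -0.06 size 92.0 179.2
```

View pics/top5.png

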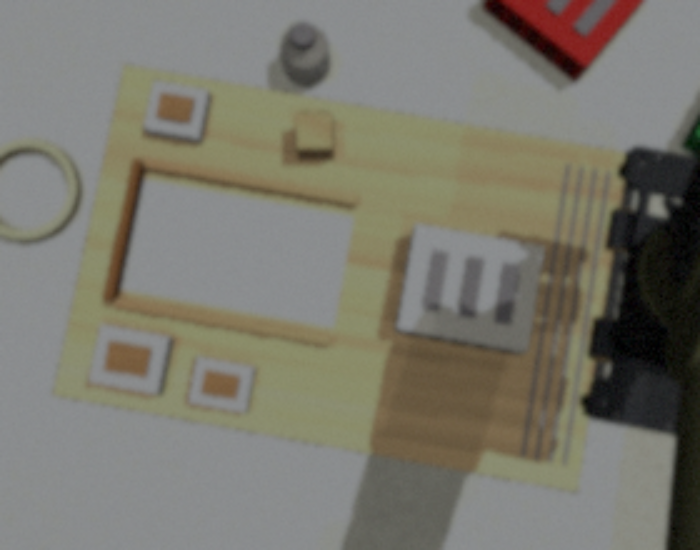

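Call:
move_arm --pt "4 0.4 -0.1 3 0 0 -0.014" --pt "4 0.4 0 4 0 0 0" --pt "4 0 0 3.5 0 0 0" --pt "4 0 0 1.6 0 0 0" --pt "4 0 0 0 0 0 0"

```text
time_s: 6.55
tool_pos: [0.5131, -0.203, 0.0551]
tool_rot: [-179.6, -0.2, 79.8]
force: [-1.8, 0.2, 0.1]
grip_width: 0.0404
```

```bash
python3 -c "
from h import *
goto(70.5,0,60,0)"
```

```text
t 6.55 board xy mm [-213.2    0.9] z 55.1 yaw_rel 0.04 rot [-1.7958e+02 -1.6000e-01  7.9790e+01] F_board [-0.13  1.81] Fz 0.1 w 40.4
cm in tool [28.37  0.1  -0.41] turn rad [-0.007 -0.003  0.001] world [0.5644 0.076  0.06  ] q [ 51.1  21.2 -37.3 107.4  15.1  56.8  -3. ]
```

Call:
move_arm --pt "4 1.0 0.05 -0.4 0 0 0" --pt "4 1.0 0.05 0 0 0 0" --pt "4 1.0 0 0 0 0 0" --pt "4 0.6 0 0 0 0 0" --pt "4 0.5 0 0 0 0 0"

```text
time_s: 6.97
tool_pos: [0.5249, -0.1625, 0.0651]
tool_rot: [179.8, 0.1, 80.0]
force: [-0.0, -3.7, 2.4]
grip_width: 0.0399
```

Call:
move_arm --pt "4 0.4 0 0 0 0 0" --pt "4 0.4 0 0 0 0 0" --pt "4 0.4 0 0 0 0 0" --pt "4 0.4 0 0 0 0 0" --pt "4 0.4 0 0 0 0 0"

```text
time_s: 7.38
tool_pos: [0.527, -0.1441, 0.0636]
tool_rot: [-180.0, 0.0, 79.9]
force: [-1.1, -2.7, 1.7]
grip_width: 0.0398
```

```bash
python3 -c "
import h
from h import *
goto(70.5,0,60,0)
h.VT=60
c=viewer.read_camera('top'); bld(c); cv2.imwrite('pics/top6.png',cv2.resize(c['img'][160:380,180:460,::-1],None,fx=2.5,fy=2.5))"
```

```text
t 7.38 board xy mm [-152.7   -2.3] z 63.6 yaw_rel 0.12 rot [-1.800e+02  3.000e-02  7.987e+01] F_board [-2.9   0.62] Fz 1.7 w 39.8
cm in tool [22.32 -0.18  0.35] turn rad [-0.     0.001  0.002] world [0.5644 0.076  0.06  ] q [ 46.6  20.  -39.2 108.2  14.9  57.   -9.3]
blob 625.5 centre [159.4 108.1] yaw -0.15 size 46.0 57.4
blob 1597.0 centre [-76.8   0.8] yaw -2.12 size 88.6 89.8
blob 3754.0 centre [89.7  5.7] yaw -0.04 size 92.0 179.0
```

View pics/top6.png

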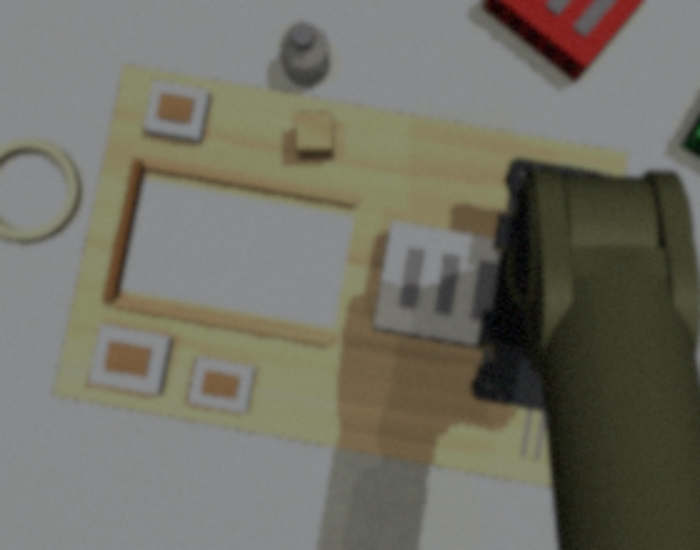

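The building, front edge near (385,275) in the crop, is moving straight ahead of the hand. I'll print roof corners as well, since the hand hides its rear end, then go on.

```bash
cat >> h.py <<'E'
def front(c,vt=60):
    im=c['img']; h=boardmask(im); th,R,t=bd()
    q=proj(c,np.c_[(BL@R.T+t),np.full(4,.006)]); fm=np.zeros(im.shape[:2],np.uint8); cv2.fillPoly(fm,[q.astype(int).reshape(-1,1,2)],255)
    w=((h[:,:,1]<22)&(h[:,:,2]>vt)&(fm>0)).astype(np.uint8)*255
    cs=cv2.findContours(cv2.morphologyEx(w,cv2.MORPH_OPEN,np.ones((3,3))),cv2.RETR_EXTERNAL,cv2.CHAIN_APPROX_NONE)[0]
    for x in cs:
        if cv2.contourArea(x)>600:
            P=(ray(c,x[:,0,:],.066)[:,:2]-t)@R*1e3; xm=P[:,0].max()
            out=[]
            k=(P[:,0]>xm-6)&(abs(P[:,1]-np.median(P[:,1]))<32)
            fx=np.polyfit(P[k,1],P[k,0],1); out.append('front x %.1f yaw %.2f'%(np.polyval(fx,0),-np.degrees(np.arctan(fx[0]))))
            for s in (1,-1):
                k=(P[:,0]<xm-10)&(P[:,0]>xm-60); Q=P[k]; e=(Q[:,1]*s).max(); k=Q[:,1]*s>e-5; Q=Q[k]
                a=np.polyfit(Q[:,0],Q[:,1],1); out.append('side y %.1f (at front-30) yaw %.2f n%d'%(np.polyval(a,xm-30),np.degrees(np.arctan(a[0])),len(Q)))
            print(cv2.contourArea(x),out)
E
python3 -c "
from h import *
front(viewer.read_camera('top'))"
```

```text
624.5 ['front x 187.1 yaw -0.59', 'side y 130.6 (at front-30) yaw 0.51 n24', 'side y 85.5 (at front-30) yaw -0.78 n24']
1597.0 ['front x -32.9 yaw 2.94', 'side y 43.8 (at front-30) yaw 1.32 n24', 'side y -42.8 (at front-30) yaw 0.25 n24']
3744.0 ['front x 179.3 yaw 0.29', 'side y 51.6 (at front-30) yaw -0.54 n23', 'side y -40.1 (at front-30) yaw -0.61 n23']
```

Call:
move_arm --pt "4 0.5 -0.05 0.1 0 0 0" --pt "4 0.5 -0.05 0.1 0 0 0" --pt "4 0.5 -0.05 0.1 0 0 0" --pt "4 0.5 0 0 0 0 0" --pt "4 0.5 0 0 0 0 0"

```text
time_s: 7.9
tool_pos: [0.5297, -0.1179, 0.0602]
tool_rot: [-180.0, -0.0, 79.9]
force: [-0.8, -1.0, 0.5]
grip_width: 0.0399
```

```bash
python3 -c "
from h import *
goto(70.5,0,60,0); c=viewer.read_camera('top'); front(c);cv2.imwrite('pics/top7.png',cv2.resize(c['img'][160:380,180:460,::-1],None,fx=2.5,fy=2.5))
"
```

```text
t 7.90 board xy mm [-126.5   -0.3] z 60.2 yaw_rel 0.19 rot [-1.7995e+02 -3.0000e-02  7.9930e+01] F_board [-1.12  0.61] Fz 0.5 w 39.9
cm in tool [19.7   0.04  0.03] turn rad [-0.001 -0.001  0.003] world [0.5644 0.076  0.06  ] q [ 44.5  20.  -39.8 108.8  15.2  56.6 -12.1]
622.5 ['front x 187.6 yaw -0.26', 'side y 130.9 (at front-30) yaw 2.21 n25', 'side y 85.6 (at front-30) yaw -0.94 n24']
1582.5 ['front x -8.4 yaw 4.36', 'side y 45.7 (at front-30) yaw 1.63 n26', 'side y -40.9 (at front-30) yaw 0.33 n23']
3696.5 ['front x 179.3 yaw 0.33', 'side y 51.7 (at front-30) yaw 0.60 n23', 'side y -40.1 (at front-30) yaw 0.17 n24']
```

View pics/top7.png

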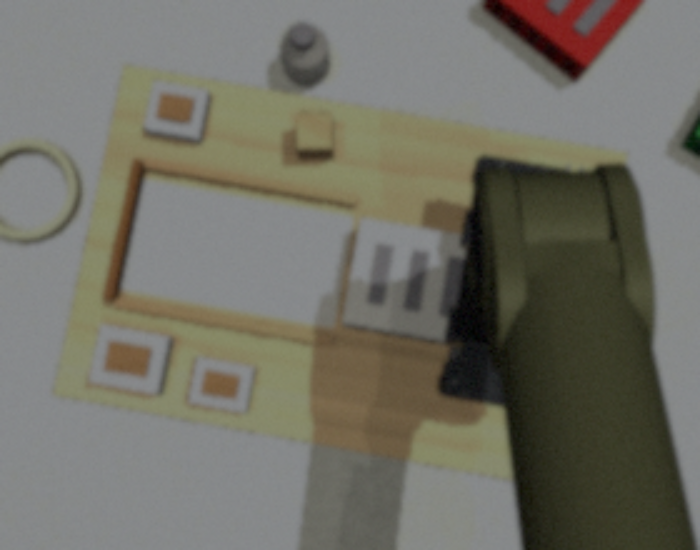

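```bash
python3 -c "
from h import *
state(); c=viewer.read_camera('wrist'); cv2.imwrite('pics/w7.png',c['img'][:,:,::-1])
c=viewer.read_camera('scene'); cv2.imwrite('pics/s7.png',cv2.resize(c['img'][140:360,230:530,::-1],None,fx=2.5,fy=2.5))
"
```

```text
t 7.95 board xy mm [-124.8   -0.2] z 60.2 yaw_rel 0.28 rot [-1.7996e+02 -1.0000e-01  8.0030e+01] F_board [0.03 0.01] Fz -0.4 w 39.9
```

View pics/w7.png

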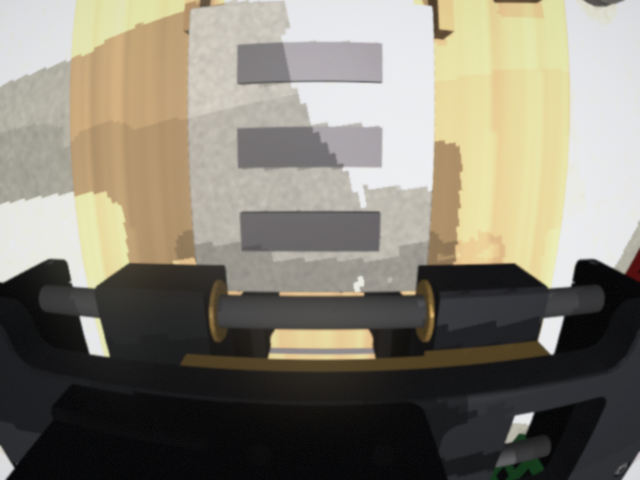

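View pics/s7.png

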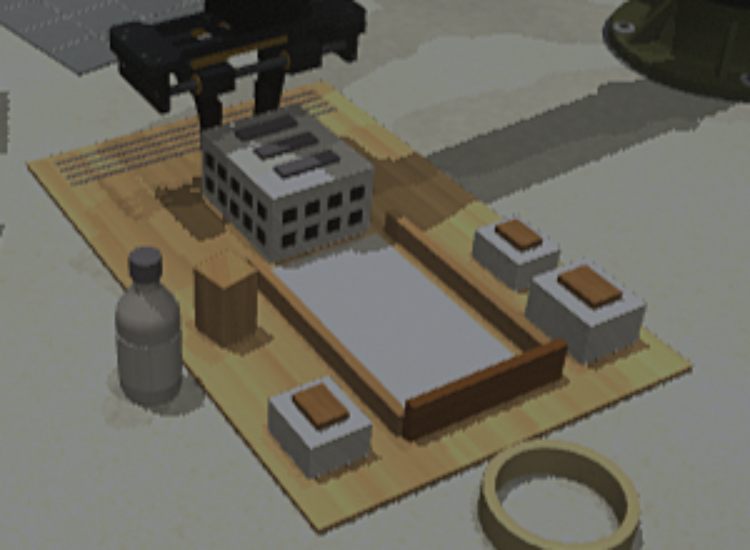

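The wrist view shows the roof (columns ~190–434) lined up between the strip ends at about (190,20) and (443,20). It is much cleaner than the shadowed top view, so I measure roof edges and strip ends from it.

```bash
cat >> h.py <<'E'
def wray(c,o,uv,z):
    uv=np.atleast_2d(np.asarray(uv,float)); d=uv-[c['cx'],c['cy']]; r=np.hypot(*d.T); a=r/f(c)
    v=np.c_[d/np.maximum(r,1e-9)[:,None]*np.sin(a)[:,None],np.cos(a)]
    T=Ro.from_euler('xyz',o['tool_rot'],degrees=True); M=c['mount']
    C=T.apply(M[:3,3])+o['tool_pos']; D=T.apply(v@M[:3,:3].T)
    th,R,t=bd(); P=C+D*((z-C[2])/D[:,2])[:,None]
    return (P[:,:2]-t)@R*1e3
E
python3 -c "
from h import *
o=state(); c=viewer.read_camera('wrist')
print('roof L',wray(c,o,[(189,20),(190,100),(192,180),(196,255)],.066).round(1).tolist())
print('roof R',wray(c,o,[(434,20),(434,100),(433,180),(430,240)],.066).round(1).tolist())
print('board edge',wray(c,o,[(71,100),(570,100),(73,180),(566,180)],.006).round(1).tolist())
g=c['img']; cv2.imwrite('pics/w8.png',np.hstack([cv2.resize(g[:90,150:250,::-1],None,fx=4,fy=4),cv2.resize(g[:90,385:485,::-1],None,fx=4,fy=4)]))
"
```

```text
t 8.05 board xy mm [-125.7   -0.3] z 60.2 yaw_rel 0.27 rot [-1.7996e+02 -7.0000e-02  8.0020e+01] F_board [ 0.26 -0.24] Fz 0.3 w 39.6
roof L [[-8.5, 49.8], [-39.8, 48.6], [-69.5, 48.5], [-98.5, 49.0]]
roof R [[-9.2, -40.1], [-40.1, -39.6], [-69.4, -40.1], [-92.1, -40.4]]
board edge [[-23.0, 150.7], [-22.0, -147.3], [-71.9, 151.6], [-70.9, -146.9]]
```

View pics/w8.png

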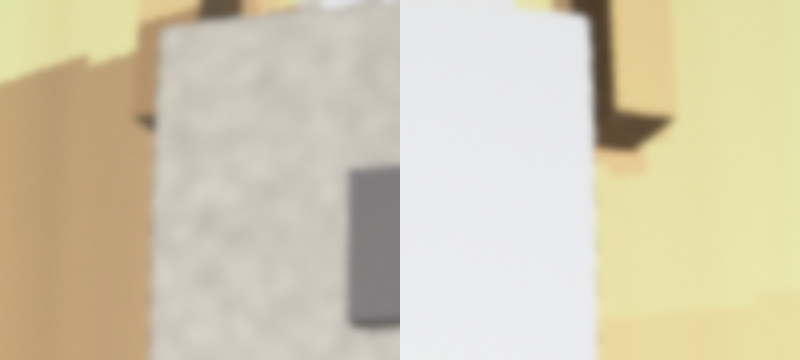

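```bash
python3 -c "
from h import *
o=state(); c=viewer.read_camera('wrist')
print(wray(c,o,[(184,29.3),(453,29.3),(438,28)],.024).round(1).tolist())
"
```

```text
t 8.10 board xy mm [-126.2   -0.4] z 60.3 yaw_rel 0.24 rot [-1.7996e+02 -6.0000e-02  7.9980e+01] F_board [-0.44 -0.75] Fz -0.5 w 40.4
[[1.6, 67.7], [1.6, -63.0], [1.3, -55.2]]
```

Using the strip ends and board edges as reference (they show +2.3 mm bias), the building is at y ≈ +2.2 mm and yaw ≈ 0. That leaves over 10 mm on each side. Pushing on, drifting slightly to −y.

Call:
move_arm --pt "4 0.5 0.05 0 0 0 0" --pt "4 0.6 0.05 0 0 0 0" --pt "4 0.6 0.05 0 0 0 0" --pt "4 0.6 0 0 0 0 0.003" --pt "4 0.6 0 0 0 0 0"

```text
time_s: 8.57
tool_pos: [0.5366, -0.0898, 0.0605]
tool_rot: [-180.0, -0.0, 79.8]
force: [-0.2, -1.1, -0.8]
grip_width: 0.0403
```

Call:
move_arm --pt "4 0.6 0 0 0 0 0" --pt "4 0.6 0 0 0 0 0" --pt "4 0.6 0 0 0 0 0" --pt "4 0.6 0 0 0 0 0" --pt "4 0.6 0 0 0 0 0"

```text
time_s: 8.98
tool_pos: [0.5419, -0.0605, 0.0605]
tool_rot: [-180.0, 0.0, 79.7]
force: [0.1, -0.8, -0.0]
grip_width: 0.04
```

```bash
python3 -c "
from h import *
goto(70.5,-1,60,0); c=viewer.read_camera('wrist'); cv2.imwrite('pics/w9.png',c['img'][:,:,::-1])
front(viewer.read_camera('top'))
"
```

```text
t 8.98 board xy mm [-67.8  -2.1] z 60.5 yaw_rel 0.00 rot [-1.800e+02  1.000e-02  7.975e+01] F_board [-0.74 -0.23] Fz -0.0 w 40.0
cm in tool [13.83 -0.11  0.05] turn rad [-0.  0.  0.] world [0.5654 0.0758 0.06  ] q [ 39.2  20.6 -41.  108.4  16.   56.8 -19.1]
622.5 ['front x 187.5 yaw -0.32', 'side y 130.7 (at front-30) yaw 0.75 n24', 'side y 85.4 (at front-30) yaw -1.61 n24']
4175.5 ['front x 179.4 yaw 0.68', 'side y 51.7 (at front-30) yaw -0.23 n24', 'side y -40.2 (at front-30) yaw -0.07 n24']
```

View pics/w9.png

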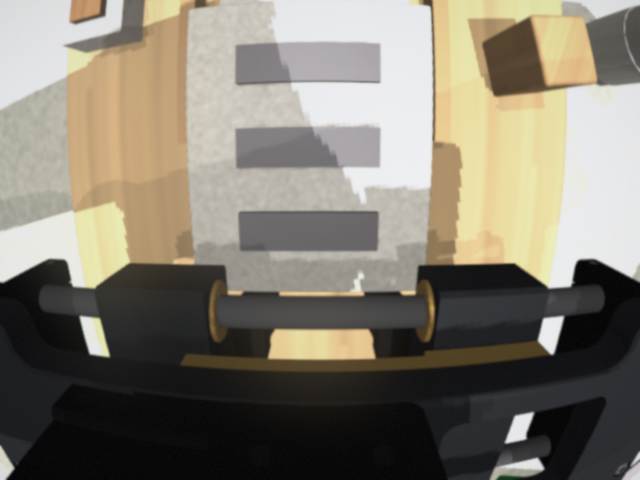

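The roof is centred between the strips (columns 188–433) and square to the hand. The tower at (540,55) is well clear. Continuing.

Call:
move_arm --pt "4 0.6 0 0 0 0 0" --pt "4 0.7 0 0 0 0 0" --pt "4 0.7 0 0 0 0 0" --pt "4 0.7 0 0 0 0 0" --pt "4 0.7 0 0 0 0 0"

```text
time_s: 9.5
tool_pos: [0.548, -0.0269, 0.0606]
tool_rot: [180.0, 0.0, 79.8]
force: [-0.7, -1.8, 0.4]
grip_width: 0.0396
```

Call:
move_arm --pt "4 0.7 0 0 0 0 0" --pt "4 0.7 0 0 0 0 0" --pt "4 0.7 0 0 0 0 0" --pt "4 0.6 0 0 0 0 0" --pt "4 0.6 0 0 0 0 0"

```text
time_s: 9.92
tool_pos: [0.5539, 0.0054, 0.0606]
tool_rot: [-180.0, 0.0, 79.8]
force: [0.2, -2.1, 1.1]
grip_width: 0.0402
```

```bash
python3 -c "
from h import *
goto(70.5,-1,60,0); c=viewer.read_camera('wrist'); cv2.imwrite('pics/w10.png',c['img'][:,:,::-1])
front(viewer.read_camera('top'))
"
```

```text
t 9.92 board xy mm [-0.8 -2.2] z 60.6 yaw_rel 0.01 rot [-1.800e+02  2.000e-02  7.976e+01] F_board [-2.02 -0.53] Fz 1.1 w 40.2
cm in tool [ 7.13 -0.11  0.06] turn rad [-0.  0.  0.] world [0.5654 0.0758 0.06  ] q [ 32.8  21.9 -42.  107.2  17.3  57.4 -26.9]
624.0 ['front x 186.2 yaw -1.12', 'side y 130.7 (at front-30) yaw 1.27 n25', 'side y 85.5 (at front-30) yaw -0.78 n24']
2386.5 ['front x 179.3 yaw 0.33', 'side y 51.2 (at front-30) yaw 3.76 n18', 'side y -40.4 (at front-30) yaw 0.71 n23']
```

View pics/w10.png

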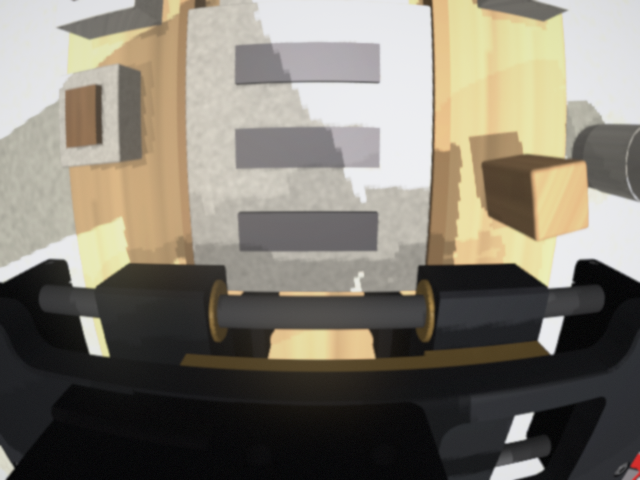

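Still straight and centred. Pushing more slowly towards the wall, watching the force.

Call:
move_arm --pt "4 0.6 0 0 0 0 0" --pt "4 0.6 0 0 0 0 0" --pt "4 0.6 0 0 0 0 0" --pt "4 0.6 0 0 0 0 0" --pt "4 0.6 0 0 0 0 0"

```text
time_s: 10.43
tool_pos: [0.559, 0.0352, 0.0604]
tool_rot: [-180.0, -0.0, 79.8]
force: [0.7, -0.1, -0.9]
grip_width: 0.0396
```

Call:
move_arm --pt "4 0.6 0 0 0 0 0" --pt "4 0.6 0 0 0 0 0" --pt "4 0.5 0 0 0 0 0" --pt "4 0.3 0 0 0 0 0" --pt "4 0.2 0 0 0 0 0"

```text
time_s: 10.85
tool_pos: [0.563, 0.0567, 0.0605]
tool_rot: [-180.0, -0.0, 79.8]
force: [-0.1, -0.6, 0.0]
grip_width: 0.0399
```

```bash
python3 -c "
from h import *
goto(70.5,-1,60,0); c=viewer.read_camera('wrist'); cv2.imwrite('pics/w11.png',c['img'][:,:,::-1])
"
```

```text
t 10.85 board xy mm [51.3 -2. ] z 60.5 yaw_rel 0.04 rot [-179.99   -0.     79.78] F_board [-0.59  0.03] Fz 0.0 w 39.9
cm in tool [ 1.92 -0.1   0.05] turn rad [-0.    -0.     0.001] world [0.5654 0.0758 0.06  ] q [ 27.5  23.5 -42.5 105.5  18.5  58.1 -32.8]
```

View pics/w11.png

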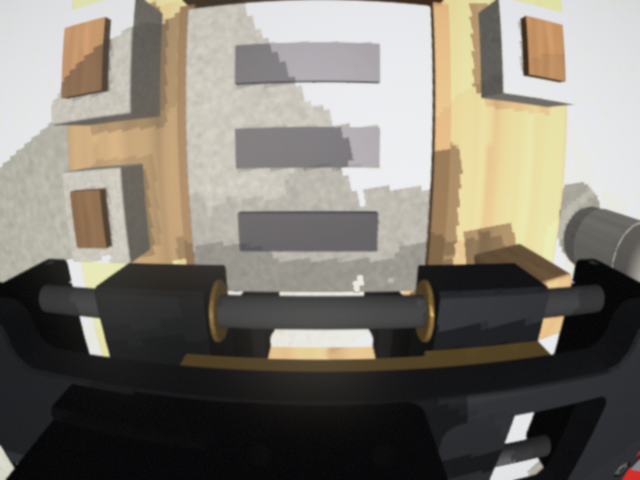

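The wall top edge now shows just beyond the roof front (row ~0). About 19 mm to go.

Call:
move_arm --pt "4 0.25 0 0 0 0 0" --pt "4 0.25 0 0 0 0 0" --pt "4 0.25 0 0 0 0 0" --pt "4 0.25 0 0 0 0 0" --pt "4 0.2 0 0 0 0 0"

```text
time_s: 11.32
tool_pos: [0.5652, 0.068, 0.0605]
tool_rot: [180.0, 0.0, 79.7]
force: [0.3, -0.9, 0.2]
grip_width: 0.0402
```

Call:
move_arm --pt "4 0.12 0 0 0 0 0" --pt "4 0.12 0 0 0 0 0" --pt "4 0.12 0 0 0 0 0" --pt "4 0.1 0 0 0 0 0"

```text
time_s: 11.65
tool_pos: [0.5661, 0.0723, 0.0606]
tool_rot: [180.0, 0.0, 79.7]
force: [-1.6, -2.5, 0.8]
grip_width: 0.0403
```

```bash
python3 -c "
from h import *
goto(70.5,-1,60,0); c=viewer.read_camera('wrist'); cv2.imwrite('pics/w12.png',c['img'][:,:,::-1])
"
```

```text
t 11.65 board xy mm [67.1 -2.2] z 60.6 yaw_rel -0.01 rot [1.7999e+02 2.0000e-02 7.9740e+01] F_board [-2.72  1.14] Fz 0.8 w 40.3
cm in tool [ 0.34 -0.12  0.06] turn rad [ 0.  0. -0.] world [0.5654 0.0758 0.06  ] q [ 25.8  24.1 -42.6 104.8  19.   58.4 -34.6]
```

Call:
move_arm --pt "4 0.1 0 0 0 0 0" --pt "4 0.1 0 0 0 0 0"

```text
time_s: 11.87
tool_pos: [0.5664, 0.0741, 0.0606]
tool_rot: [180.0, 0.0, 79.7]
force: [-0.1, -1.5, 0.5]
grip_width: 0.04
```

Call:
move_arm --pt "4 0.1 0 0 0 0 0" --pt "4 0.1 0 0 0 0 0"

```text
time_s: 12.03
tool_pos: [0.5666, 0.0751, 0.0606]
tool_rot: [-180.0, 0.1, 79.7]
force: [-2.7, -5.7, 2.6]
grip_width: 0.04
```

```bash
python3 -c "
from h import *
goto(70.5,-1,60,0); c=viewer.read_camera('wrist'); cv2.imwrite('pics/w13.png',c['img'][:,:,::-1])
"
```

```text
t 12.03 board xy mm [70.  -2.3] z 60.6 yaw_rel -0.02 rot [-1.7999e+02  1.2000e-01  7.9730e+01] F_board [-6.06  1.63] Fz 2.6 w 40.0
cm in tool [ 0.05 -0.13  0.06] turn rad [-0.     0.002 -0.   ] world [0.5654 0.0758 0.06  ] q [ 25.4  24.3 -42.5 104.6  19.2  58.5 -35. ]
```

View pics/w13.png

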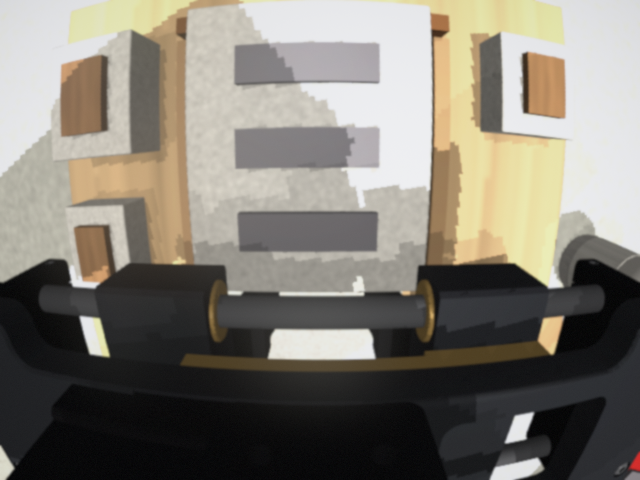

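The force rose to 6 N exactly at the expected place (TCP x = 70 mm), and the wall ends show beside the roof at (182,25) and (440,25). One slight press to seat it, then a straight retreat and lift.

Call:
move_arm --pt "4 0.1 0 0 0 0 0" --pt "4 0 0 0 0 0 0"

```text
time_s: 12.25
tool_pos: [0.5667, 0.0751, 0.0605]
tool_rot: [-180.0, 0.2, 79.7]
force: [-1.4, -6.8, 3.9]
grip_width: 0.0397
```

Call:
move_arm --pt "4 -0.3 0 0 0 0 0" --pt "4 -1 0 0 0 0 0" --pt "4 -2 0 0 0 0 0" --pt "4 -2 0 -1 0 0 0" --pt "4 0 0 -3 0 0 0"

```text
time_s: 12.67
tool_pos: [0.5536, 0.0199, 0.0965]
tool_rot: [-179.5, 0.2, 79.5]
force: [-0.9, -1.4, -0.0]
grip_width: 0.04
```

Call:
move_arm --pt "4 0 0 -4 0 0 0" --pt "4 0 0 -4 0 0 0" --pt "4 -3 0 -2 0 0 0" --pt "4 -4 0 0 0 0 0" --pt "4 -4 0 0 0 0 0"

```text
time_s: 13.08
tool_pos: [0.539, -0.0828, 0.2028]
tool_rot: [179.7, -0.0, 80.0]
force: [1.4, -0.4, -0.3]
grip_width: 0.0404
```

Call:
move_arm --pt "4 -4 0 0 0 0 0" --pt "4 -4 0 0 0 0 0" --pt "4 -4 0 0 0 0 0" --pt "4 -4 0 0 0 0 0" --pt "4 0 0 0 0 0 0"

```text
time_s: 13.5
tool_pos: [0.506, -0.2511, 0.1999]
tool_rot: [-180.0, 0.2, 79.0]
force: [-0.4, -1.2, -0.1]
grip_width: 0.0401
```

```bash
python3 -c "
from h import *
state(); c=viewer.read_camera('top'); bld(c); front(c); cv2.imwrite('pics/top14.png',cv2.resize(c['img'][160:380,180:460,::-1],None,fx=2.5,fy=2.5))
c=viewer.read_camera('scene'); cv2.imwrite('pics/s14.png',cv2.resize(c['img'][140:360,230:530,::-1],None,fx=2.5,fy=2.5))
"
```

```text
t 13.50 board xy mm [-261.8   -0.7] z 199.9 yaw_rel -0.73 rot [-179.98    0.24   79.01] F_board [-1.23  0.18] Fz -0.1 w 40.1
blob 603.5 centre [160.4 108.1] yaw -0.79 size 45.4 55.2
blob 1551.0 centre [36.7  5.8] yaw 89.73 size 92.0 73.0
blob 2121.0 centre [134.9   1.1] yaw 0.08 size 87.0 107.1
622.5 ['front x 187.1 yaw -0.59', 'side y 130.6 (at front-30) yaw 1.44 n25', 'side y 85.4 (at front-30) yaw -0.89 n24']
3922.0 ['front x 188.6 yaw -0.25', 'side y 48.7 (at front-30) yaw 0.98 n23', 'side y -42.5 (at front-30) yaw -0.34 n23']
```

View pics/top14.png

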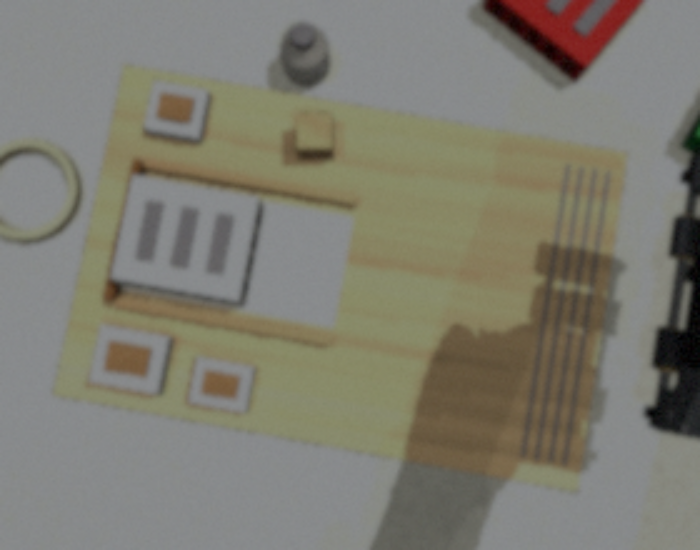

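View pics/s14.png

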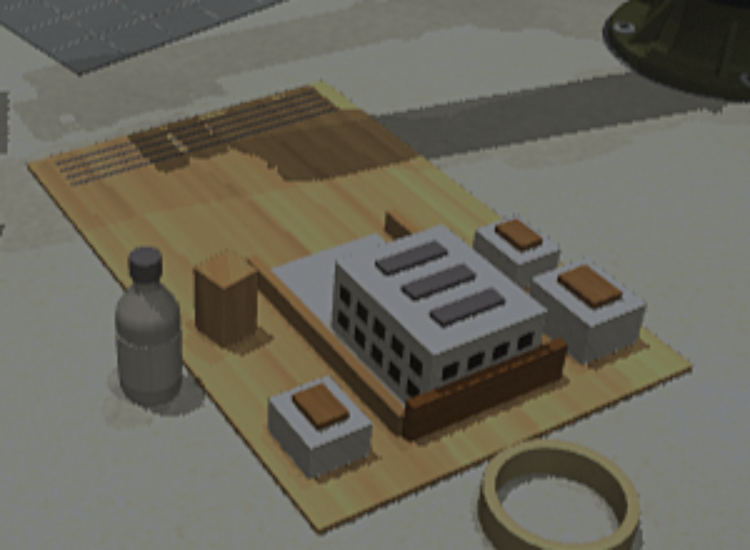

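The building sits against the end wall, at (185,240) in the top crop. It measures x = 134.9, y = 1.1 mm, yaw 0.1°. The tower, glue and tape have not moved and the hand is clear, so I hand the job in.

```bash
python3 -c "
from h import *
print(job.sign_off()); state()"
```

```text
the job is handed in; nothing more can be done
None
the job is handed in; nothing more can be done
```

I pushed the white building down the street with two fingertips until it stopped against the end wall, then backed the hand out and handed the job in at 13.5 s.

- **How:** I pushed its −y long side with two spread fingertips, which straightened it from −9° to about 0° and shifted it from y = −22 mm to about 0. Then I pushed it from behind, fingertips above the strip tops. The force rose to about 6–7 N at the expected place when it met the wall.
- **Final position:** the top camera puts it at x = 134.9 mm (home is 135), y = +1.1 mm, turned 0.1°. It looks flat and against the wall in the scene view.
- **Rest of the scene:** by eye in the before and after pictures, the tower, glue bottle and tape roll have not moved. The hand ended about 26 cm behind the board's centre and 20 cm up. I saw no sign of contact with a strip, though the strips have no force reading of their own.

**Checks that disagreed:**
- While the arm's shadow lay on the roof, some top-view yaw fits read 2–4°. The wrist view showed about 0° at the same moment, and so did the last unobstructed top view.
- The wrist view read about 2.3 mm off in y on the board edges and strip ends, so I corrected for that.

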